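# Put the slide rest away behind the post

### The arm

A 7-joint arm with a two-finger parallel gripper is mounted at the origin on a cart in front of the work surface, level with it; the furniture and walls round the work are solid. World frame = base frame: x ahead of the robot, y to its left, z up, the work surface at z = 0. Lengths are in m, angles in rad, forces in N, time in s.
With the tool pointing down it reaches from about 0.425 to 0.875 m from the base axis. Payload 4.7 kg.
Tool frame: the origin (TCP) lies at the very end of the fingers, on their centre line; the grasp point (between the pads) lies 19 mm behind it; z points along the fingers, y is the line along which they close (so a half turn about z gives the same grasp; the last joint's range is limited). The gripper opens to 87 mm and grips with 3 to 60 N. Pads are 19 mm wide; open, the fingers measure 117 mm over their backs; the gripper's body (75 mm by 190 mm) begins 51 mm behind the grasp point.
Start: joints at [-1.319, 0.321, -0.07, 1.45, 0.023, 1.371, -0.057], TCP at [0.153, 0.632, 0.223] pointing down, gripper open.
Joint ranges: [-2.86, 2.86], [-0.3, 2.09], [-1.38, 1.24], [0.06, 2.45], [-1.56, 4.7], [0.09, 2.05], [-2.69, 2.69]. Speed limits (rad/s): [2.57, 2.57, 3.14, 3.14, 3.14, 3.14, 3.14].

### API

Orientations are given as a rotation vector (axis times angle).
In Python, from bench import get_state, get_image, get_calibration, close_job gives the robot as it stands.
- The arm moves only by the shell command python3 -m crank 'ROWS' [FORCE]. ROWS is JSON, a list of rows, each a list of 5 numbers: the opening, from 0 (shut) to 1 (fully open), then the shift along the world's x, y, z in units of 0.2 m (1.0 is 0.2 m), then the turn about the world's z in units of 2 pi rad (1.0 is 2 pi rad). A call has 1 to 5 rows; each row is the pose to reach, as a shift and turn from the pose commanded when the call began, turning the shorter way round; what a row does not reach only later rows make up. A row lasts 1/8 s, in which the tool goes at most 62.5 mm and 10.7 degrees, less where a joint would pass 70% of its speed; a pose out of reach is approached as far as the arm can. A call with a number of a shift or a turn outside -1 to 1 is refused whole. A call with a gripper value outside its range is refused whole. The fingers move at their own pace and stop on an object; FORCE is the grip in N (left out, the last holds). Time passes only in rows, so rows that repeat a pose let the fingers close. It gives the time, the measured TCP pose, the force, the opening and the grip force at its end, in the units of the state.
- get_state(): the state, without advancing time (a new reading comes with each control period).
- get_image(name): name is "scene" or "top" or "wrist"; returns the picture (480x640x3 uint8, red, green, blue); there is no depth.
- get_calibration(name): a dict with "fovy" (degrees; the focal length in pixels is half the picture's height over the tangent of half this angle, whatever the lens; pixels are square), "cx", "cy" (the principal point, pixels), "R" (3x3) and "t" (3): a world point X has camera coordinates R X + t. Camera axes: x right, y down, z forward; pixel columns grow to the right and rows downward; lengths in m; the calibration is good to about 2 mm. The wrist camera is an equidistant fisheye: a pixel r from the principal point sees the ray r / f radians off the axis. A picture is of the moment at which its call begins: read the wrist's pose just before it. get_calibration takes no time and is no camera call; for the wrist camera it gives the pose at the moment of the call.
- close_job(): hands the job in; it is judged then, once.
The state is a dict: "time": time; "joint_positions": joint angles; "qd": joint speeds; "joint_torque": joint torques, N m; "position": TCP position; "tool_rot": TCP orientation; "ft_force": force on the tool from outside, world axes, zero at the start; "torque": the same for the moment, N m; "grip_width": opening from 0.0 (shut) to 1.0 (fully open); "grip_force": force on a finger pad.
Only numpy, scipy, OpenCV 4.12 (cv2) and the standard library are available. Lean on these libraries where they do the work, as an engineer would, in place of code of your own. Each camera call takes 0.05 s, during which the arm holds its last target. There are 200 camera calls.

### The job

Put the long wooden slide rest away in its berth at the back of the table by pushing it gently with the fingertips, sliding it flat on the table without pinching or lifting it. The post stands in front of the berth's left end, so pivot the rest: get its left end in behind the post, then push the right end in, until the rest lies between the two end stops, flush against the back rail along its whole length. Leave the other things where they are.

Things in the scene. Friction and masses are not known exactly. Their poses are not given: they have to be found in the camera images.
- slide_rest: Loose wooden slide rest, a flat bar 327 x 71 mm, about 0.34 kg, rounded ends, the last 65 mm at its +x (left) end narrowing to 58 mm. Wood 20 mm high; a 256 x 31 mm black bar along its top reaches 31 mm. Origin: centre of the underside; x along its length, y across, z up. It starts roughly crosswise to the robot, its x axis to the robot's left (+y) within 0.8 rad; slides under a few newtons.
- berth: Fixed dark steel berth, open to the front, no floor. Origin: on the table, mid-length, at the front face of its back rail; x points to the back (away from the robot), y left along the rail, z up; yaw within 0.5 rad of the world's. Rail 386 mm long, 12 mm thick (x 0 to +12 mm), 26 mm high. The rest, stowed flush and centred, has its origin at x -36, y 0 mm, its length along y.
- post (a point): Centre of the top of the fixed round dark steel post, 20 mm in diameter, 57 mm high, which stands before the berth's left end, at x -115, y +125 mm in the berth's frame: 105 mm of free table between its back and the rail. Same axes as the berth.
- left_stop (a point): Top of the front end of the berth's left end stop: a fixed wall 10 mm thick (in y), 26 mm high, running 75 mm forward from the rail; this point is at x -75, y +188 mm in the berth's frame, the inner face at y +183.
- right_stop (a point): The same point of the right end stop, at x -75, y -188 mm in the berth's frame, inner face at y -183.
- amber_bottle: Bystander: small amber bottle with black cap, 29 mm diameter, 61 mm high, left of the work near the post. Origin at the centre of its underside.
- eraser: Bystander: eraser 20 x 45 x 12 mm lying on the right, behind, near the table's edge. Origin at the centre of its underside.
- card_tube: Bystander: white card tube lying down, 96 mm long (its x), 37 mm diameter, front left. Origin at the centre of its underside.
- dropper_bottle: Bystander: white dropper bottle, 36 mm diameter, 106 mm high, behind on the left. Origin at the centre of its underside.
- specimen_pot: Bystander: specimen pot with red lid, 49 mm diameter, 58 mm high, at the back. Origin at the centre of its underside.

How it is judged:
By the outcome, as a careful person would: the job done as asked, in the order asked, and still so for the second after the job is handed in, with the robot touching nothing.
It also fails if it takes over 72 s, if anything falls off the work surface, if the arm or the gripper's body presses on something with over 40 N, if the wrist force passes 120 N, or if a joint passes its speed limit or range.

## Working session

There is one attempt and no reset: what is moved stays moved. The work goes in short steps, Python scripts to look and compute and a shell command to move; the robot and the scene stay as the last step left them, time stands still between calls to the robot, and variables do not carry over. Pictures are saved under pics/ and viewed, at most 12 in all, crops included, and the job is handed in when it is done.

```bash
mkdir -p pics; python3 - <<'E'
from bench import *
import cv2,numpy as np
for n in("scene","top"):
    im=get_image(n); cv2.imwrite(f"pics/{n}0.png",im[:,:,::-1])
    c=get_calibration(n); print(n,c)
print(get_state())
E
```

```text
scene {'fovy': 49.99871714329382, 'cx': 325.0163749141959, 'cy': 237.88477861171594, 'R': array([[ 0.60892979, -0.79290639,  0.02244914],
       [-0.35469565, -0.2974922 , -0.88639122],
       [ 0.7095037 ,  0.53178741, -0.46239231]]), 't': array([-0.34821212,  0.26376084,  0.65696458])}
top {'fovy': 57.55355376552751, 'cx': 316.7293379930118, 'cy': 232.96953062143746, 'R': array([[-0.01760628, -0.9998444 ,  0.00109166],
       [-0.97983456,  0.01703657, -0.19908287],
       [ 0.19903329, -0.00457475, -0.97998205]]), 't': array([0.02206428, 0.5777749 , 0.81683954])}
{'time': 0.1, 'joint_positions': array([-1.31889005,  0.32175194, -0.07008905,  1.45152662,  0.02260589,
        1.37079724, -0.05687191]), 'qd': array([ 0.00076846, -0.00041004, -0.0010476 , -0.00390363, -0.00088914,
       -0.00106063,  0.0002427 ]), 'joint_torque': array([-2.48056886e-04, -4.92571199e+01, -4.05862620e-01, -3.13401496e+01,
       -6.42639189e-02,  3.94509814e-02,  6.71712269e-05]), 'position': array([0.15305377, 0.63122653, 0.22158217]), 'tool_rot': array([-3.72558441e-01, -3.11931647e+00,  2.65919745e-03]), 'ft_force': array([ 0.21796183, -0.05469794,  0.89565941]), 'torque': array([-0.00975302,  0.00697844, -0.0231202 ]), 'grip_force': 0.0, 'grip_width': 0.9995668700641723}
```

View pics/top0.png

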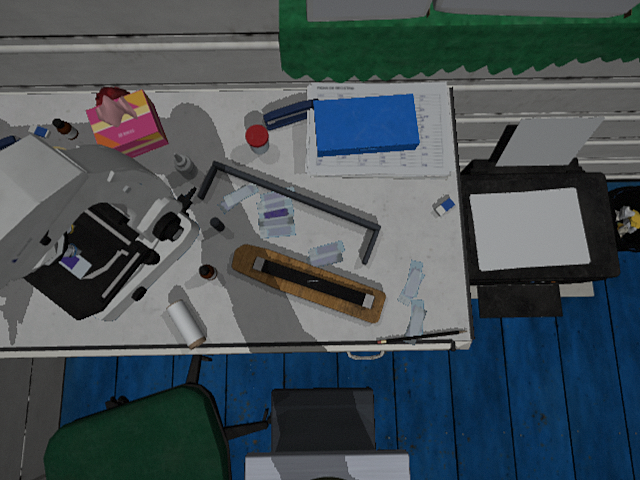

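View pics/scene0.png

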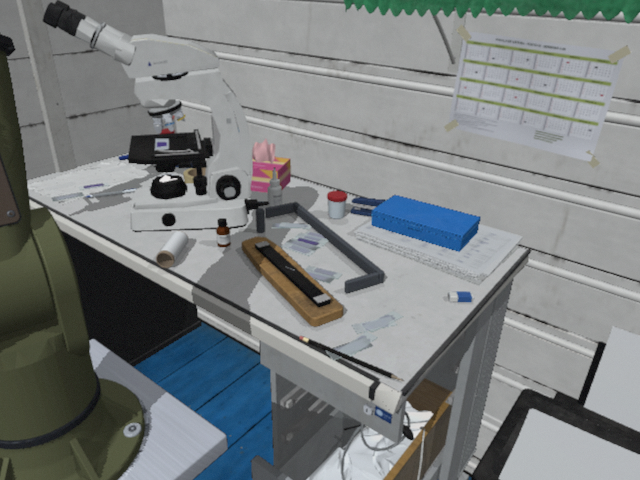

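```bash
cat > h.py <<'E'
from bench import *
import cv2,numpy as np
def ray(n,uv,z):
    c=get_calibration(n); f=240/np.tan(np.radians(c["fovy"]/2))
    d=np.array([(uv[0]-c["cx"])/f,(uv[1]-c["cy"])/f,1.])
    o=-c["R"].T@c["t"]; w=c["R"].T@d
    return o+w*(z-o[2])/w[2]
def brown(im):
    h=cv2.cvtColor(im,cv2.COLOR_RGB2HSV)
    m=cv2.inRange(h,(8,90,50),(25,255,220))
    m=cv2.morphologyEx(m,cv2.MORPH_CLOSE,np.ones((3,3)))
    cs,_=cv2.findContours(m,cv2.RETR_EXTERNAL,cv2.CHAIN_APPROX_NONE)
    return cs
def dark_hull(im):
    cs=[c for c in brown(im) if cv2.contourArea(c)>100]
    return cs
E
python3 - <<'E'
from h import *
im=cv2.imread("pics/top0.png")
cv2.imwrite("pics/crop0.png",cv2.resize(im[145:335,190:395],None,fx=3.9,fy=3.1,interpolation=cv2.INTER_CUBIC)[:600,:800])
for c in dark_hull(im[:,:,::-1].copy()): print(cv2.contourArea(c),cv2.boundingRect(c))
for k,uv,z in [("railL",(216,165),.026),("railR",(379,228),.026),("ls",(203,195),.026),("rs",(367,260),.026),("post",(217,223),.057),("restL",(235,255),.02),("restR",(383,312),.02)]: print(k,ray("top",uv,z).round(3))
E
```

```text
4897.5 (232, 245, 154, 78)
114.5 (628, 209, 12, 20)
139.5 (122, 128, 45, 25)
227.0 (91, 121, 28, 27)
336.0 (124, 89, 28, 26)
railL [0.737 0.225 0.026]
railR [ 0.593 -0.118  0.026]
ls [0.671 0.251 0.026]
rs [ 0.526 -0.09   0.026]
post [0.602 0.212 0.057]
restL [0.542 0.182 0.02 ]
restR [ 0.421 -0.119  0.02 ]
```

View pics/crop0.png

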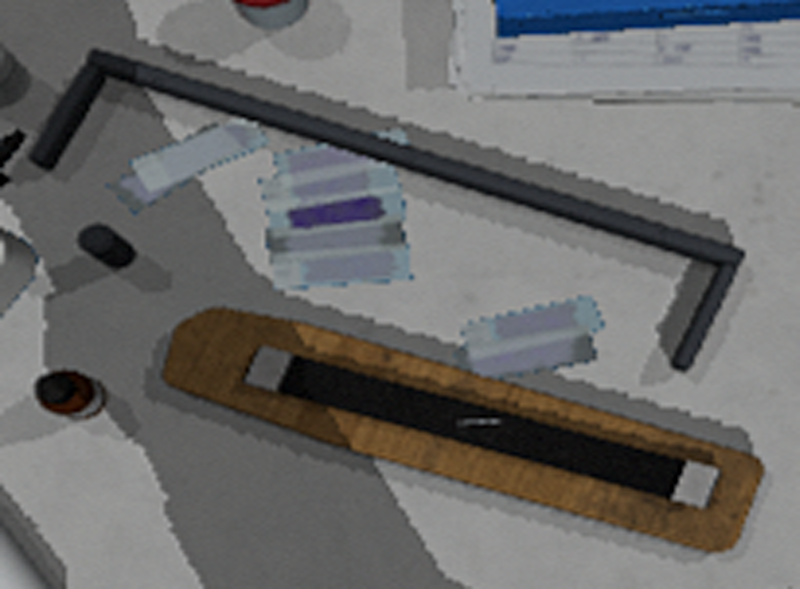

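```bash
cat >> h.py <<'E'
def berth():
    P=np.array([ray("top",uv,.026)[:2] for uv in [(214.4,161.1),(380.3,225.6),(200.8,196),(365.1,261.8)]])
    Q=np.array([[.012,.193],[.012,-.193],[-.075,.188],[-.075,-.188]])
    pc,qc=P.mean(0),Q.mean(0); a=P-pc;b=Q-qc
    th=np.arctan2((b[:,0]*a[:,1]-b[:,1]*a[:,0]).sum(),(a*b).sum())
    R=np.array([[np.cos(th),-np.sin(th)],[np.sin(th),np.cos(th)]])
    return pc-R@qc,th,R,P-(pc-R@qc)-Q@R.T
def rest(im):
    c=max(brown(im),key=cv2.contourArea)[:,0,:]
    W=np.array([ray("top",p,.02)[:2] for p in c+0.0])
    (cx,cy),(w,h),a=cv2.minAreaRect((W*1000).astype(np.float32))
    if w<h: a+=90; w,h=h,w
    yaw=np.radians(a)            # direction of long axis in world
    while yaw-np.pi/2>np.pi/2: yaw-=np.pi
    while yaw-np.pi/2<-np.pi/2: yaw+=np.pi
    return np.array([cx,cy])/1000,yaw-np.pi/2,(w,h)   # yaw 0: long axis along +y
E
python3 - <<'E'
from h import *
im=cv2.imread("pics/top0.png")[:,:,::-1].copy()
o,th,R,res=berth(); print("berth",o,th,"res",(res*1000).round(1).tolist())
print("post pred",o+R@[-.115,.125],"meas",ray("top",(214.4,221.8),.057))
c,y,s=rest(im); print("rest",c,y,s,"in berth",R.T@(c-o),y-th)
for k,uv in [("amber",(208,268))]: print(k,ray("top",uv,.061))
import bench
E
```

```text
berth [0.66275266 0.05692567] -0.4009780612131485 res [[-3.2, -1.1], [-0.5, 4.5], [1.5, -4.0], [2.2, 0.6]]
post pred [0.60566437 0.21689732] meas [0.60483527 0.21767155 0.057     ]
rest [0.48512366 0.03442964] -0.37460157051109055 (323.9732971191406, 69.97240447998047) in berth [-0.15475878 -0.09004361] 0.026376490702057942
amber [0.51103568 0.22659185 0.061     ]
```

```bash
python3 -m crank '[[0,0.1,-0.25,0.1,0],[0,0.2,-0.5,0.2,0],[0,0.3,-0.7,0.2,0],[0,0.4,-0.85,0.2,0],[0,0.5,-1,0.2,0]]' 10; python3 -m crank '[[0,0.2,-0.25,0,0],[0,0.4,-0.5,0,0],[0,0.6,-0.75,0,-0.01],[0,0.8,-1,0,-0.02],[0,0.8,-1,0,-0.022]]'; python3 - <<'E'
from h import *
s=get_state();print(s["position"],s["joint_positions"],s["tool_rot"])
o,th,R,_=berth();np.save("b.npy",np.r_[o,th]);print(o+R@[-.218,0])
E
```

```text
time: 0.72
position: [0.2536, 0.4303, 0.2624]
tool_rot: [-0.373, -3.119, 0.0]
ft_force: [0.2, 0.3, -0.4]
grip_width: 0.518
grip_force: 0.0
time: 1.35
position: [0.4158, 0.2269, 0.2625]
tool_rot: [0.602, 3.083, -0.001]
ft_force: [0.2, 0.9, 0.1]
grip_width: 0.019
grip_force: 0.0
[0.41582542 0.22686532 0.26252196] [-0.8853073  -0.08679809  0.31023261  1.81807277  0.02790368  1.40622701
  0.60423861] [ 6.02142004e-01  3.08257472e+00 -1.16258896e-03]
[0.46204449 0.14201522]
```

```bash
python3 -m crank '[[0,0.12,-0.22,0,0],[0,0.23,-0.424,-0.2,0],[0,0.23,-0.424,-0.5,0],[0,0.23,-0.424,-0.8,0],[0,0.23,-0.424,-1,0]]'; python3 -m crank '[[0,0,0,-0.15,0],[0,0,0,-0.265,0],[0,0,0,-0.265,0]]'; python3 - <<'E'
from h import *
im=get_image("top");cv2.imwrite("pics/t1.png",cv2.resize(im[140:340,170:410],None,fx=3,fy=3,interpolation=cv2.INTER_CUBIC)[:,:,::-1])
E
```

```text
time: 1.98
position: [0.4571, 0.1471, 0.0597]
tool_rot: [-0.585, -3.084, 0.002]
ft_force: [-0.2, 1.1, 0.3]
grip_width: 0.005
grip_force: 0.0
time: 2.35
position: [0.4569, 0.1469, 0.0078]
tool_rot: [-0.585, -3.083, 0.004]
ft_force: [-0.1, -0.8, -0.2]
grip_width: 0.006
grip_force: 0.0
```

View pics/t1.png

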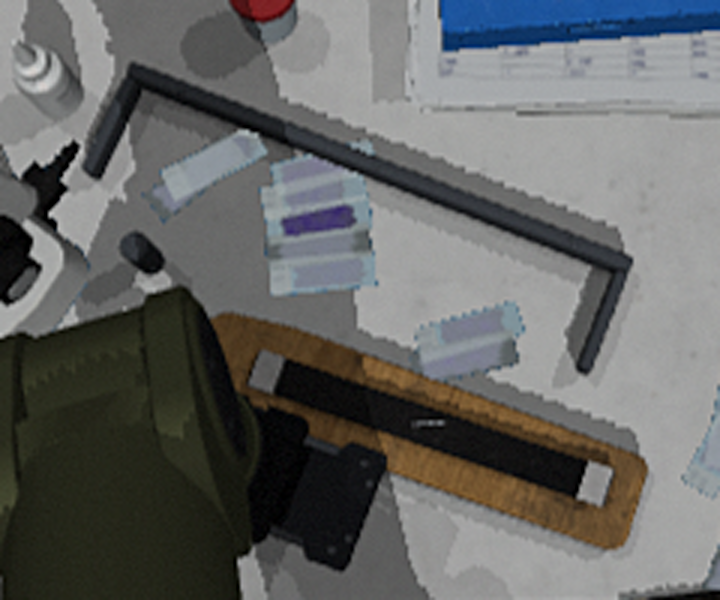

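```bash
python3 -m crank '[[0,0.04,-0.016,0,0],[0,0.08,-0.033,0,0],[0,0.115,-0.048,0,0],[0,0.15,-0.063,0,-0.004],[0,0.185,-0.078,0,-0.01]]'; python3 -m crank '[[0,0.035,-0.015,0,-0.008],[0,0.07,-0.03,0,-0.016],[0,0.105,-0.044,0,-0.024],[0,0.105,-0.044,0,-0.024]]'; cat > look.py <<'E'
from h import *
import sys
n=sys.argv[1]; im=get_image("top"); cv2.imwrite(f"pics/{n}.png",im[:,:,::-1])
o=np.load("b.npy");th=o[2];o=o[:2];R=np.array([[np.cos(th),-np.sin(th)],[np.sin(th),np.cos(th)]])
c,y,s=rest(im); print("rest berth",(R.T@(c-o)).round(4),"yaw",round(y-th,3),np.round(s))
s=get_state();print("tcp berth",(R.T@(s["position"][:2]-o)).round(4),s["joint_positions"].round(2))
E
python3 look.py t2
```

```text
time: 3.02
position: [0.4957, 0.133, 0.0103]
tool_rot: [-0.684, -3.064, -0.003]
ft_force: [-4.9, 3.3, 6.0]
grip_width: 0.005
grip_force: 3.2
time: 3.52
position: [0.5179, 0.1233, 0.0101]
tool_rot: [0.912, 3.006, 0.002]
ft_force: [-1.0, 2.2, 2.1]
grip_width: 0.005
grip_force: 1.1
rest berth [-0.1347 -0.113 ] yaw -0.171 [291.  69.]
tcp berth [-0.1594  0.0043] [-0.71  0.3   0.48  1.98 -0.18  0.9   0.85]
```

```bash
python3 -m crank '[[0,0.03,-0.021,0,-0.006],[0,0.06,-0.042,0,-0.012],[0,0.09,-0.064,0,-0.018],[0,0.12,-0.087,0,-0.024],[0,0.145,-0.108,0,-0.028]]';  python3 look.py t3
```

```text
time: 4.2
position: [0.5466, 0.1008, 0.0097]
tool_rot: [1.176, 2.913, 0.0]
ft_force: [-2.4, 4.3, 4.2]
grip_width: 0.009
grip_force: 2.6
rest berth [-0.12   -0.1249] yaw -0.34 [290.  69.]
tcp berth [-0.123  -0.0055] [-0.68  0.36  0.52  1.92 -0.22  0.92  0.75]
```

View pics/t3.png

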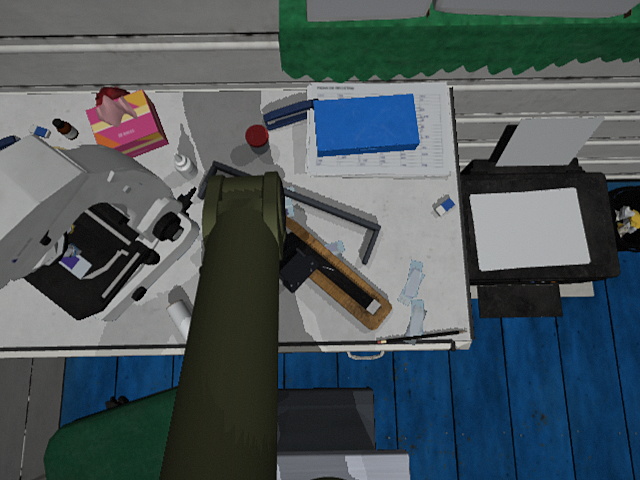

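```bash
python3 -m crank '[[0,-0.04,0.033,0,0],[0,-0.04,0.033,0.3,0],[0,-0.04,0.033,0.4,0],[0,-0.15,-0.2,0.4,0.03],[0,-0.3,-0.45,0.4,0.06]]';  python3 -m crank '[[0,-0.1,-0.25,0,0.03],[0,-0.2,-0.45,0,0.06],[0,-0.35,-0.59,0,0.09],[0,-0.37,-0.61,0,0.12],[0,-0.37,-0.61,0,0.15]]'; python3 -m crank '[[0,0,0,0,0.03],[0,0,0,0,0.04],[0,0,0,0,0.04]]'; python3 look.py t4; python3 -c "
from h import *
s=get_state();print(s['position'],s['tool_rot'])"
```

```text
time: 4.88
position: [0.4856, 0.0094, 0.0895]
tool_rot: [0.597, 3.083, -0.003]
ft_force: [-0.1, -1.2, 1.0]
grip_width: 0.001
grip_force: 0.0
time: 5.5
position: [0.4107, -0.1122, 0.089]
tool_rot: [0.855, -3.023, -0.0]
ft_force: [-0.1, 0.4, 0.3]
grip_width: 0.003
grip_force: 0.0
time: 5.88
position: [0.4114, -0.1114, 0.0891]
tool_rot: [1.219, -2.894, 0.0]
ft_force: [0.2, -0.7, -0.6]
grip_width: 0.007
grip_force: 0.0
rest berth [-0.1089 -0.0966] yaw -0.347 [296.  69.]
tcp berth [-0.1656 -0.253 ] [-0.51 -0.08  0.7   2.16  0.06  1.05  2.52]
[ 0.41152515 -0.11132421  0.08915044] [ 1.21876188e+00 -2.89486656e+00  1.96298625e-04]
```

View pics/t4.png

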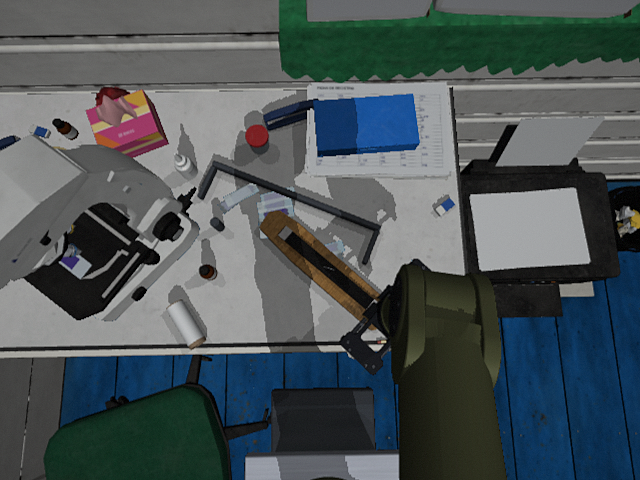

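```bash
python3 -m crank '[[0,0,0,-0.15,0.003],[0,0,0,-0.28,0.003],[0,0,0,-0.32,0.003],[0,0,0,-0.32,0.003]]'; python3 -m crank '[[0,0.027,0.029,0,0],[0,0.05,0.055,0,0],[0,0.075,0.081,0,0],[0,0.1,0.108,0,0],[0,0.125,0.135,0,0]]'; python3 look.py t5
```

```text
time: 6.42
position: [0.4114, -0.1114, 0.0253]
tool_rot: [1.247, -2.881, -0.0]
ft_force: [-1.0, -1.1, -0.8]
grip_width: 0.007
grip_force: 0.8
time: 7.05
position: [0.4374, -0.0841, 0.0258]
tool_rot: [1.248, -2.883, 0.0]
ft_force: [-2.1, -3.6, 3.1]
grip_width: 0.004
grip_force: 2.4
rest berth [-0.0919 -0.0553] yaw -0.355 [280.  69.]
tcp berth [-0.152  -0.2167] [-0.54  0.1   0.7   2.17 -0.08  0.89  2.6 ]
```

```bash
python3 -m crank '[[0,0.025,0.03,0,0],[0,0.05,0.063,0,0],[0,0.075,0.096,0,0],[0,0.1,0.13,0,0],[0,0.122,0.163,0,0]]'; python3 look.py t6
```

```text
time: 7.72
position: [0.4618, -0.0514, 0.0256]
tool_rot: [1.248, -2.883, 0.0]
ft_force: [-2.8, -2.9, 3.0]
grip_width: 0.002
grip_force: 2.5
rest berth [-0.0759 -0.0133] yaw -0.385 [272.  69.]
tcp berth [-0.1425 -0.1767] [-0.57  0.15  0.66  2.13 -0.12  0.9   2.55]
```

View pics/t6.png

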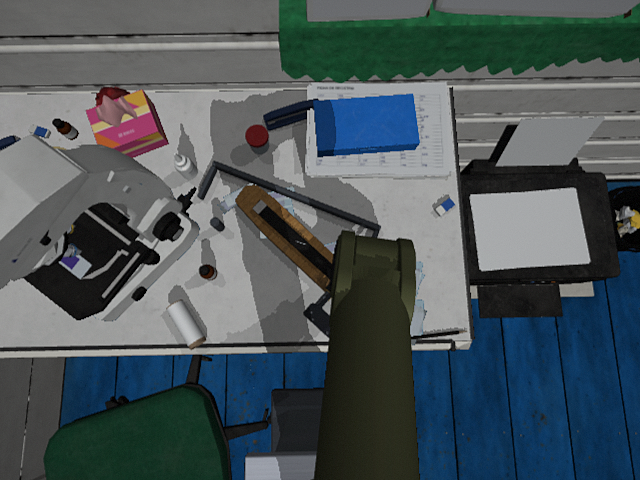

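```bash
python3 -m crank '[[0,0.02,0.032,0,0],[0,0.038,0.064,0,0],[0,0.056,0.097,0,0],[0,0.073,0.13,0,0],[0,0.09,0.16,0,0]]'; python3 look.py t7
```

```text
time: 8.4
position: [0.4792, -0.02, 0.0255]
tool_rot: [1.247, -2.882, 0.0]
ft_force: [-3.4, -4.6, 5.0]
grip_width: 0.0
grip_force: 3.2
rest berth [-0.0694  0.0301] yaw -0.385 [255.  70.]
tcp berth [-0.1388 -0.1412] [-0.61  0.18  0.64  2.09 -0.14  0.91  2.5 ]
```

```bash
python3 -m crank '[[0,0.018,0.032,0,0],[0,0.034,0.062,0,0],[0,0.04,0.075,0,0]]'; python3 look.py t8
```

```text
time: 8.82
position: [0.4873, -0.0047, 0.0255]
tool_rot: [1.248, -2.882, 0.0]
ft_force: [-4.2, -5.2, 4.1]
grip_width: 0.003
grip_force: 3.1
rest berth [-0.0666  0.0532] yaw -0.389 [245.  69.]
tcp berth [-0.1374 -0.125 ] [-0.62  0.2   0.63  2.08 -0.15  0.91  2.47]
```

```bash
python3 -m crank '[[0,-0.036,-0.036,0,0],[0,-0.04,-0.04,0.15,0],[0,-0.04,-0.04,0.3,0],[0,-0.05,0.1,0.3,-0.03],[0,-0.064,0.35,0.3,-0.06]]';  python3 -m crank '[[0,0,0,0,-0.03],[0,0,0,0,-0.06],[0,0,0,0,-0.09],[0,0,0,0,-0.12],[0,0,0,0,-0.15]]'; python3 -m crank '[[0,0,0,0,-0.03],[0,0,0,0,-0.04],[0,0,0,0,-0.04]]'; python3 look.py t9;
```

```text
time: 9.5
position: [0.4758, 0.0626, 0.0864]
tool_rot: [-0.691, 3.061, 0.003]
ft_force: [0.7, -0.1, 0.1]
grip_width: 0.004
grip_force: 0.0
time: 10.12
position: [0.4751, 0.0631, 0.0856]
tool_rot: [0.761, 3.047, 0.003]
ft_force: [0.6, 0.1, -0.2]
grip_width: 0.002
grip_force: 0.0
time: 10.5
position: [0.4751, 0.063, 0.0856]
tool_rot: [1.127, 2.932, 0.003]
ft_force: [-0.5, 0.5, -0.0]
grip_width: 0.008
grip_force: 0.0
rest berth [-0.048  0.098] yaw -0.38 [148.  67.]
tcp berth [-0.1751 -0.0678] [-0.81  0.08  0.65  2.05 -0.06  1.03  0.71]
```

View pics/t9.png

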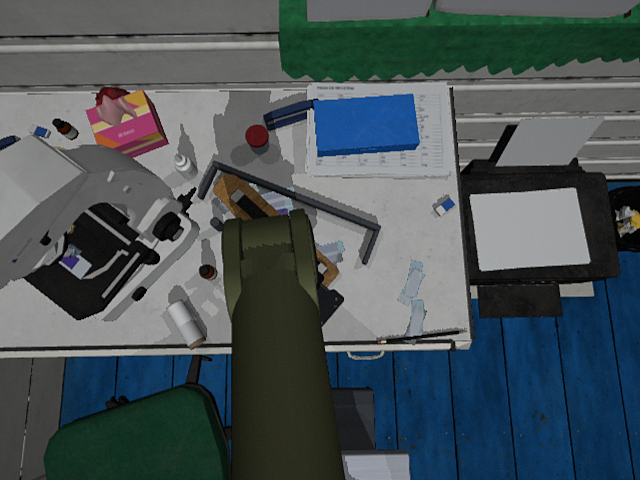

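```bash
python3 -m crank '[[0,0,0,-0.2,0],[0,0,0,-0.375,0],[0,0,0,-0.375,0]]'; python3 -m crank '[[0,0.035,-0.031,0,0],[0,0.07,-0.062,0,0.003],[0,0.105,-0.092,0,0.008],[0,0.14,-0.122,0,0.013],[0,0.177,-0.15,0,0.018]]'; python3 look.py t10
```

```text
time: 10.92
position: [0.4727, 0.0618, 0.0086]
tool_rot: [-1.126, -2.929, 0.006]
ft_force: [0.2, -0.5, -0.1]
grip_width: 0.007
grip_force: 0.0
time: 11.55
position: [0.5117, 0.0322, 0.0122]
tool_rot: [0.959, 2.991, 0.003]
ft_force: [-1.5, 0.6, 0.8]
grip_width: 0.008
grip_force: 0.8
rest berth [-0.0451  0.1039] yaw -0.214 [146.  69.]
tcp berth [-0.1279 -0.0821] [-0.68  0.28  0.63  2.03 -0.21  0.89  1.02]
```

```bash
python3 -m crank '[[0,0.035,-0.022,0,0.005],[0,0.07,-0.042,0,0.01],[0,0.105,-0.061,0,0.015],[0,0.14,-0.079,0,0.02],[0,0.175,-0.095,0,0.025]]'; python3 look.py t11
```

```text
time: 12.22
position: [0.5456, 0.0132, 0.012]
tool_rot: [-0.722, -3.057, -0.001]
ft_force: [-4.3, -0.8, 1.6]
grip_width: 0.006
grip_force: 1.8
rest berth [-0.04    0.1061] yaw -0.046 [156.  69.]
tcp berth [-0.0894 -0.0862] [-0.59  0.35  0.6   1.94 -0.25  0.92  1.24]
```

View pics/t11.png

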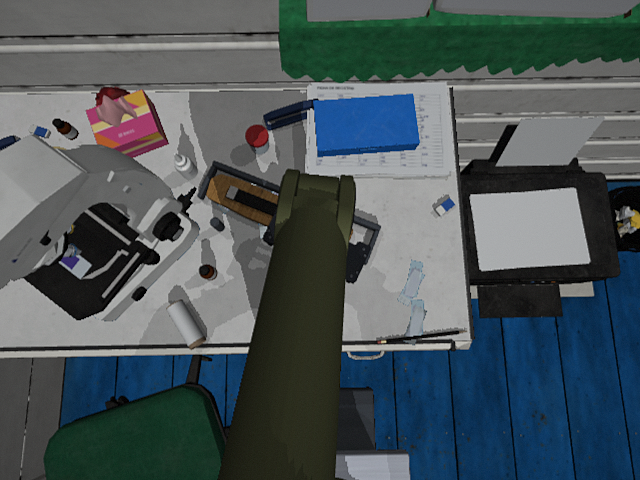

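```bash
python3 -m crank '[[0,0.025,-0.011,0,0.003],[0,0.045,-0.019,0,0.006],[0,0.055,-0.023,0,0.006],[0,0.065,-0.027,0,0.006]]'; python3 look.py t12;python3 -m crank '[[0,-0.04,0.016,0,0],[0,-0.1,0.04,0,0]]'; python3 -m crank '[[0,-0.15,0.06,0.1,0],[0,-0.3,0.1,0.4,0],[0,-0.4,0.1,0.6,0],[0,-0.5,0.1,0.8,0]]';  python3 look.py t13; cd pics; python3 -c "
import cv2;im=cv2.imread('t13.png');cv2.imwrite('c13.png',cv2.resize(im[150:290,190:395],None,fx=3.9,fy=3.9,interpolation=2))"
```

```text
time: 12.78
position: [0.5558, 0.0089, 0.0104]
tool_rot: [-0.664, -3.064, -0.001]
ft_force: [-11.9, 1.2, 10.6]
grip_width: 0.007
grip_force: 6.2
rest berth [-0.0368  0.1062] yaw -0.002 [155.  70.]
tcp berth [-0.0798 -0.086 ] [-0.57  0.37  0.59  1.92 -0.26  0.93  1.29]
time: 13.08
position: [0.5394, 0.0162, 0.011]
tool_rot: [0.666, 3.067, 0.001]
ft_force: [-0.2, -0.1, -0.6]
grip_width: 0.002
grip_force: 0.0
time: 13.58
position: [0.438, 0.0366, 0.1724]
tool_rot: [0.664, 3.068, 0.004]
ft_force: [0.2, 0.2, -0.3]
grip_width: 0.005
grip_force: 0.0
rest berth [-0.0378  0.0218] yaw 0.006 [324.  72.]
tcp berth [-0.1984 -0.1059] [-0.79 -0.15  0.6   2.03  0.09  1.23  0.92]
```

View pics/c13.png

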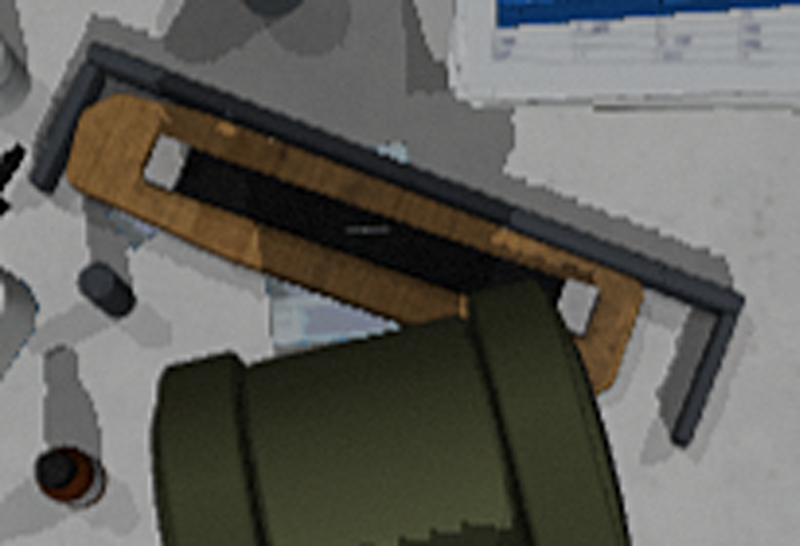

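```bash
python3 -m crank '[[1,0.2,0.13,0,0.004],[1,0.4,0.26,0,0.004],[1,0.6,0.39,-0.1,0.004],[1,0.71,0.465,-0.3,0.004],[1,0.71,0.465,-0.5,0.004]]'; python3 -m crank '[[1,0,0,-0.15,0],[1,0,0,-0.3,0],[1,0,0,-0.3,0]]'; python3 look.py t14
```

```text
time: 14.25
position: [0.5822, 0.1312, 0.0692]
tool_rot: [0.623, 3.076, 0.001]
ft_force: [-0.3, -0.1, -0.3]
grip_width: 0.487
grip_force: 0.0
time: 14.62
position: [0.5784, 0.1287, 0.0083]
tool_rot: [-0.626, -3.075, 0.004]
ft_force: [-0.8, 0.1, 1.3]
grip_width: 0.829
grip_force: 0.0
rest berth [-0.0361 -0.0354] yaw 0.005 [209.  69.]
tcp berth [-0.1044  0.034 ] [-0.74  0.44  0.57  1.83 -0.29  0.96  1.13]
```

```bash
python3 -m crank '[[1,0.03,-0.013,0,0],[1,0.06,-0.026,0,0],[1,0.085,-0.036,0,0],[1,0.105,-0.044,0,0],[1,0.115,-0.048,0,0]]'; python3 look.py t15; python3 -m crank '[[1,0.01,-0.004,0,0],[1,0.02,-0.008,0,0],[1,0.02,-0.008,0,0]]';python3 look.py t16
```

```text
time: 15.3
position: [0.6008, 0.1209, 0.0107]
tool_rot: [-0.623, -3.072, -0.001]
ft_force: [-9.6, 2.5, 8.7]
grip_width: 0.998
grip_force: 4.8
rest berth [-0.036  -0.0616] yaw 0.004 [157.  69.]
tcp berth [-0.0818  0.0348] [-0.7   0.48  0.57  1.77 -0.31  0.98  1.16]
time: 15.72
position: [0.6025, 0.1206, 0.0105]
tool_rot: [-0.621, -3.068, -0.002]
ft_force: [-13.8, 3.4, 12.1]
grip_width: 1.002
grip_force: 7.3
rest berth [-0.0356 -0.0626] yaw -0.004 [156.  70.]
tcp berth [-0.0804  0.0351] [-0.69  0.49  0.56  1.76 -0.31  0.99  1.17]
```

```bash
python3 -m crank '[[1,-0.03,0.012,0,0],[1,-0.1,0.04,0,0],[1,-0.13,0.05,0.1,0],[1,-0.13,0.05,0.4,0],[1,-0.13,0.05,0.7,0]]'; python3 -m crank '[[1,-0.2,0.2,0.1,0],[1,-0.4,0.4,0.2,0],[1,-0.6,0.6,0.2,0],[1,-0.8,0.8,0.2,0],[1,-0.8,0.8,0.2,0]]'; python3 look.py t17; cd pics; python3 -c "
import cv2;im=cv2.imread('t17.png');cv2.imwrite('c17.png',cv2.resize(im[140:340,150:400],None,fx=3,fy=3,interpolation=2))"
```

```text
time: 16.4
position: [0.5813, 0.1275, 0.1533]
tool_rot: [0.628, 3.077, 0.0]
ft_force: [0.2, 0.7, 0.8]
grip_width: 1.001
grip_force: 0.0
time: 17.02
position: [0.4181, 0.2918, 0.1919]
tool_rot: [-0.614, -3.08, -0.005]
ft_force: [0.4, -1.2, -0.5]
grip_width: 0.999
grip_force: 0.0
rest berth [-0.0356  0.0218] yaw -0.003 [324.  70.]
tcp berth [-0.3139  0.1193] [-1.13  0.03  0.48  1.85 -0.02  1.26  0.54]
```

View pics/c17.png

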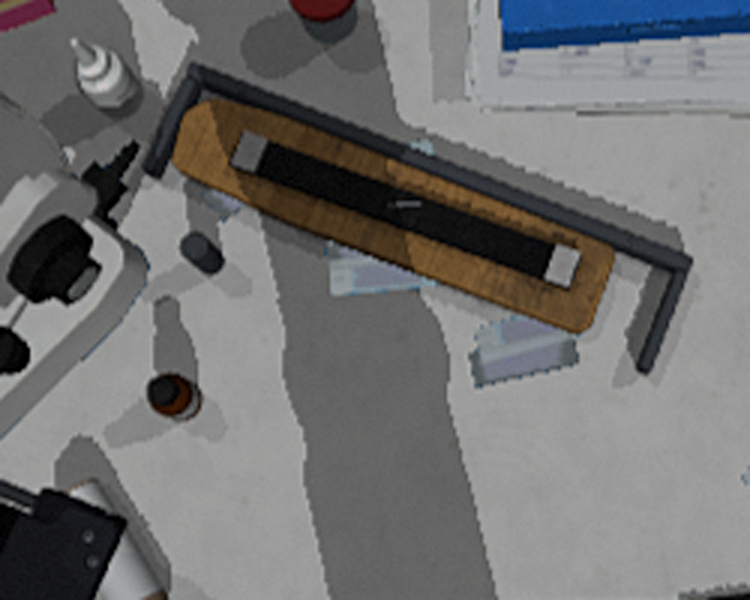

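```bash
python3 -c "
from bench import *
print(close_job())"
```

```text
the job is handed in; nothing more can be done
None
```

The slide rest is stowed: it lies between the two end stops, its left end at the left stop, and flush against the back rail to within about 1 mm by the top camera. I handed the job in at about 17 s with the arm clear. No bystander was touched on purpose, and the top views showed none moved.

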